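Stand the fallen glue bottle back in its row and close up the rack

TASK

The glue bottle with the orange cap has fallen out of the sloping bottle rack: stand it back, cap up, in the wide gap between the other bottles, leaning against the back board like them. Then slide the orange end stop along so that all four bottles stand close together, side by side, between it and the fixed end board. Do not knock the other bottles over or disturb the flashlight and the cutters on the table.

Things in the scene. Friction and masses are not known exactly. Their poses are not given: they have to be found in the camera images.
- rack: Fixed plywood bottle rack, 274 mm long (y), 62 mm deep (x, pointing to its back), open front to the robot; origin under its centre, on the table. Back board 8 mm thick, front lip 6 mm. Clear gap for the glue bottle at least 90 mm: one bottle stands near lane y = 22 mm, two near 153 and 197 mm (each 5 mm either way); which stands where varies.
- lane (a point): Frame of the rack's lane: origin in its back lower corner at the fixed end board (right end), 19 mm above the table. z: square to the floor, leaning 25 degrees away from the robot; bottles stand along it. x: along the floor, down to the back; floor from lip (x -46, 7 mm high) to back board (x 0, 46 mm high). y: along the row from the end board (y 0, 62 mm high) to the open left end (y 266).
- end_stop (a joint): Travel (m) of the orange end stop toward the fixed end board: a plate 42 deep, 64 high, 8 mm thick; a bridge behind it rides on the back board (34 mm long, top at lane z 54, lane x -6 to 16). Inner face at lane y = 0.245 - value; starts at 0 to 0.018, goes to 0.14. Friction 1.5 N plus the bottles'; stays where left. The four bottles measure 127 mm: closed at about 0.118.
- stop_outer_face (a point): Middle of the end stop's outer face (away from the bottles), at lane x = -22 mm, z = 36 mm; push here, toward lane -y. Axes as those of lane.
- glue_bottle_mid (a point): White glue bottle, yellow label, orange pointed cap, lying on the table, cap away from the robot (within 30 degrees). Body 37 mm in diameter, 84 mm high, narrow cap above, 100 mm over all; 56 to 112 g. Origin on its axis, 50 mm from the base (18 mm above the table while it lies); z runs from base to cap. It rolls easily.
- grey_bottle_mid (a point): White bottle with grey label and black cap, body 28 mm in diameter, 75 mm high. Origin on its axis, half-way up; its z axis runs along the bottle from base to cap. Loose; stands in the lane at the start, leaning with it.
- tan2_bottle_mid (a point): Second tan bottle with black cap, exactly like the first, body 31 mm in diameter, 60 mm high. Origin on its axis, half-way up; its z axis runs along the bottle from base to cap. Loose; stands in the lane at the start, leaning with it.
- tan_bottle_mid (a point): Tan bottle with black cap, body 31 mm in diameter, 60 mm high. Origin on its axis, half-way up; its z axis runs along the bottle from base to cap. Loose; stands in the lane at the start, leaning with it.
- glue_bottle: The glue bottle again, by the centre of its base.
- grey_bottle: The grey-labelled bottle again, by the centre of its base.
- tan2_bottle: The second tan bottle again, by the centre of its base.
- tan_bottle: The tan bottle again, by the centre of its base.
- flashlight_mid (a point): Black flashlight lying on the table, 26 x 102 x 25 mm, loose; origin at its centre. To be left alone; it lies where the bottle does not: one of them in front of the rack, the other to the right.
- cutters: Yellow-handled side cutters lying on the table at the left, 147 x 54 x 14 mm, loose; origin under the centre. To be left alone.
There are look-alikes about, which are no part of the job. Leave any red look-alike of the tan_bottle alone.

How it is judged:
At the end, for the whole second after the job is handed in: All four bottles stand cap up in the lane, bases on its floor (6 mm), along its lean (within 20 degrees), at rest; the glue bottle is second from the fixed end board (axis 38 to 62 mm from it); end_stop is above 0.110 m, leaving at most 8 mm of slack in the whole row (y of glue_bottle_mid in the frame of lane between 0.038 and 0.062 m and x of glue_bottle_mid in the frame of lane between -0.033 and 0 m and z of glue_bottle_mid in the frame of lane between 0.044 and 0.056 m and angle between the z axis of each of glue_bottle_mid, grey_bottle_mid, tan2_bottle_mid, tan_bottle_mid and the z axis of lane, either way round below 0.35 rad and angle between each of glue_bottle_mid, grey_bottle_mid, tan2_bottle_mid, tan_bottle_mid's own z axis and vertical below 0.8 rad and linear speed of each of glue_bottle, grey_bottle, tan2_bottle, tan_bottle below 0.02 m/s and x of grey_bottle_mid in the frame of lane between -0.033 and 0 m and z of grey_bottle_mid in the frame of lane between 0.0315 and 0.0435 m and x of tan2_bottle_mid in the frame of lane between -0.033 and 0 m and z of tan2_bottle_mid in the frame of lane between 0.024 and 0.036 m and x of tan_bottle_mid in the frame of lane between -0.033 and 0 m and z of tan_bottle_mid in the frame of lane between 0.024 and 0.036 m and value of joint end_stop above 0.11 m); the robot touches nothing.
It fails at once if the grey-labelled bottle is knocked over or tipped out of the rack (angle between grey_bottle_mid's own z axis and vertical above 1.05 rad).
It fails at once if the second tan bottle is knocked over or tipped out of the rack (angle between tan2_bottle_mid's own z axis and vertical above 1.05 rad).
It fails at once if the tan bottle is knocked over or tipped out of the rack (angle between tan_bottle_mid's own z axis and vertical above 1.05 rad).
It fails at once if the flashlight is pushed more than 30 mm from where it lay (distance of flashlight_mid from where it was at the start of the episode above 0.03 m).
It fails at once if the cutters are pushed more than 30 mm from where they lay (distance of cutters from where it was at the start of the episode above 0.03 m).
It also fails if it takes over 59 s, if anything falls off the work surface, if the arm or the gripper's body presses on something with over 40 N, if the wrist force passes 120 N, or if a joint passes its speed limit or range.

ROBOT

A 6-joint arm with a two-finger parallel gripper is mounted at the origin on the work surface; the furniture and walls round the work are solid. World frame = base frame: x ahead of the robot, y to its left, z up, the work surface at z = 0. Lengths are in m, angles in rad, forces in N, time in s.
With the tool pointing down it reaches from about 0.375 to 0.975 m from the base axis. Payload 3.8 kg.
Tool frame: the origin (TCP) lies on the centre line of the jaws, within the pads' length; the fingertips stand 14 mm ahead of it and the grasp point (between the pads) lies 5 mm behind it; z points along the fingers, y is the line along which they close (so a half turn about z gives the same grasp; the last joint's range is limited). The gripper opens to 85 mm and grips with 20 to 120 N. Pads are 22 mm wide; open, the fingers measure 114 mm over their backs; the gripper's body (76 mm by 85 mm) begins 54 mm behind the grasp point. The pads swing forward as they close: fully open they stand 13 mm farther back than shut.
Start: joints at [-1.236, 0.264, 1.604, -0, 1.274, -0.037], TCP at [0.245, -0.629, 0.245] pointing down, gripper open.
Joint ranges: [-2.63, 2.63], [-0.94, 2.18], [0.31, 2.57], [-1.31, 4.45], [0, 2.66], [-2.55, 2.55]. Speed limits (rad/s): [2.57, 2.57, 3.14, 3.14, 3.14, 3.14].

INTERFACE

Orientations are given as a rotation vector (axis times angle).
In Python, from workcell import bot, eyes, spot_in gives the robot as it stands.
- The arm moves only by the tool carry_out, never from a script. Its argument "series" is text: rows parted by semicolons, each of 4 numbers parted by spaces: the shift along the world's x, y, z in m, then the turn about the world's z in degrees. In form: tx ty tz roll; .... A call has 1 to 20 rows; each row shifts and turns the commanded pose from where the row before left it; what a row does not reach is not made up. A row lasts 1/8 s, in which the tool goes at most 62.5 mm and 10.7 degrees, less where a joint would pass 70% of its speed; a pose out of reach is approached as far as the arm can. A call is refused whole if a number of a shift passes 0.0625 or a number of a turn 10.7, either way. A call with a gripper value outside its range is refused whole. "jaw" is the gripper command: -1 is shut, 1 is fully open, values between are in proportion, set as the call begins (left out, the last holds). The fingers move at their own pace and stop on an object; "grip_force" is the grip in N (left out, the last holds). Time passes only in rows, so rows that do not move let the fingers close. It gives the time, the measured TCP pose, the force, the opening and the grip force at its end, in the units of the state.
- bot.read_state(): the state, without advancing time (a new reading comes with each control period).
- eyes.read_camera(name): name is "scene" or "top"; returns (picture, depth): 420x560x3 uint8, blue, green, red; 420x560 float32, m along the optical axis (not along the pixel's ray), 0 where there is no reading.
- eyes.get_calibration(name): a dict with "K" (3x3 intrinsics, pixels), "position" and "rotation" of the camera in the world. Camera axes: x right, y down, z forward; pixel columns grow to the right and rows downward; lengths in m; the calibration is good to about 2 mm. A picture is of the moment at which its call begins. get_calibration takes no time and is no camera call.
- bot.finish_job(): hands the job in; it is judged then, once.
Trained networks look in the newest picture that a camera, given by its name, has taken for a name from the list of things; names that differ only in an ending like _2 or _b are one class to them, and where a whole thing is asked for, a point or a joint stands for the part that bears it (a point fixed in the world has none). Each returns a list of dicts, best first, with "score" (0 to 1); they miss things now and then, are a little off and sometimes report something else, mostly with a low value. They report only what shows in the picture. A call takes as long as a camera call. They do not tell look-alikes from the thing itself.
- spot_in(camera, target): "rect" ([centre column, centre row, width, height] in pixels, round what is visible of it).
The state is a dict: "time": time; "q": joint angles; "joint_vel": joint speeds; "joint_torque": joint torques, N m; "tool_pos": TCP position; "tcp_rot": TCP orientation; "wrist_force": force on the tool from outside, world axes, zero at the start; "torque": the same for the moment, N m; "width": opening from 0.0 (shut) to 1.0 (fully open); "grip_force": force on a finger pad.
Only numpy, scipy, OpenCV 4.12 (cv2) and the standard library are available. Lean on these libraries where they do the work, as an engineer would, in place of code of your own. Each camera call takes 0.05 s, during which the arm holds its last target. There are 200 camera calls.

## Working session

There is one attempt and no reset: what is moved stays moved. The work goes in short steps, Python scripts to look and compute and a tool call to move; the robot and the scene stay as the last step left them, time stands still between calls to the robot, and variables do not carry over. Pictures are saved under pics/ and viewed, at most 10 in all, crops included, and the job is handed in when it is done.

Besides the shell and the picture viewer there is one more tool, called after ">>>" by a JSON object that holds its "name" and its "arguments", one argument or row to a line. carry_out: Moves the arm, as the interface text tells. Its arguments: {"type":"object","properties":{"series":{"type":"string"},"jaw":{"type":"number"},"grip_force":{"type":"number"}},"required":["series"]}

```bash
mkdir -p pics; ls
cat > h.py <<'E'
import numpy as np, cv2
from workcell import bot, eyes, spot_in
def cloud(n):
    im,d=eyes.read_camera(n); c=eyes.get_calibration(n); K=np.array(c["K"]);R=np.array(c["rotation"]);
    if R.shape!=(3,3): R=cv2.Rodrigues(R.astype(float))[0]
    v,u=np.mgrid[:420,:560]
    P=np.stack([(u-K[0,2])/K[0,0]*d,(v-K[1,2])/K[1,1]*d,d],-1)@R.T+np.array(c["position"])
    P[d==0]=np.nan
    return im,d,P
E
python3 - <<'E'
from h import *
for n in("scene","top"):
    im,d,P=cloud(n); cv2.imwrite(f"pics/{n}0.png",im); np.save(n+"P.npy",P); print(n,eyes.get_calibration(n)["position"])
    for t in("rack","end_stop","glue_bottle","grey_bottle","tan_bottle","flashlight_mid","cutters"):
        for r in spot_in(n,t)[:3]:
            c=[int(x) for x in r["rect"]]; p=P[min(c[1],419),min(c[0],559)]
            print(t,round(r["score"],2),c,np.round(p,3))
print(bot.read_state())
E
```

```text
pics
scene [-0.04353834  0.36964375  0.75166435]
rack 0.97 [246, 189, 105, 90] [0.608 0.048 0.055]
rack 0.64 [226, 191, 20, 31] [0.612 0.098 0.072]
end_stop 0.67 [207, 202, 32, 27] [0.616 0.146 0.058]
glue_bottle 0.85 [379, 197, 35, 27] [ 0.431 -0.22   0.028]
glue_bottle 0.74 [241, 188, 17, 27] [0.613 0.058 0.059]
glue_bottle 0.54 [267, 319, 67, 46] [0.315 0.172 0.003]
grey_bottle 0.84 [224, 191, 19, 32] [0.614 0.102 0.072]
tan_bottle 0.77 [242, 258, 18, 26] [0.451 0.149 0.031]
tan_bottle 0.57 [241, 188, 20, 24] [0.613 0.058 0.059]
tan_bottle 0.56 [157, 219, 23, 20] [0.656 0.259 0.031]
flashlight_mid 0.93 [317, 252, 37, 36] [0.383 0.002 0.021]
cutters 0.65 [267, 319, 65, 43] [0.315 0.172 0.003]
cutters 0.18 [229, 191, 20, 30] [0.609 0.092 0.071]
top [0.26152716 0.00473489 1.36489457]
rack 0.93 [249, 179, 118, 62] [0.627 0.034 0.021]
end_stop 0.52 [201, 184, 17, 25] [0.615 0.159 0.038]
glue_bottle 0.7 [355, 245, 21, 32] [ 0.434 -0.23   0.039]
grey_bottle 0.52 [226, 180, 13, 20] [0.613 0.091 0.073]
tan_bottle 0.8 [166, 167, 17, 26] [0.668 0.252 0.029]
tan_bottle 0.5 [242, 177, 14, 22] 
[... 304 characters left out ...]

{'time': 0.8, 'q': array([-1.23590078e+00,  2.63873161e-01,  1.60399431e+00, -2.45176459e-05,
        1.27372084e+00, -3.69050321e-02]), 'joint_vel': array([-7.66972620e-06,  1.39632146e-03,  6.11195737e-04,  3.46550692e-04,
       -8.13167434e-04, -8.56224788e-04]), 'joint_torque': array([ 3.95977586e-04, -5.14977407e+01, -3.67692375e+01, -1.53326332e-04,
        7.02404359e-04,  8.66343839e-06]), 'tool_pos': array([ 0.24520793, -0.6288764 ,  0.2453009 ]), 'tcp_rot': array([ 3.08745407e+00,  5.80674573e-01, -3.54055806e-05]), 'wrist_force': array([-0.03098329,  0.08527057,  0.28732058]), 'torque': array([-0.01885317,  0.00359206, -0.04287381]), 'grip_force': 0.0, 'width': 1.00074274609783}
```

Run:
```python
import cv2,numpy as np
a=cv2.imread("pics/scene0.png")[120:300,140:420]; b=cv2.imread("pics/top0.png")[130:310,140:400]
cv2.imwrite("pics/a.png",cv2.resize(a,None,fx=2.8,fy=2.8,interpolation=2)); cv2.imwrite("pics/b.png",cv2.resize(b,None,fx=3,fy=3,interpolation=2))
```

```text
(no output)
```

View pics/a.png

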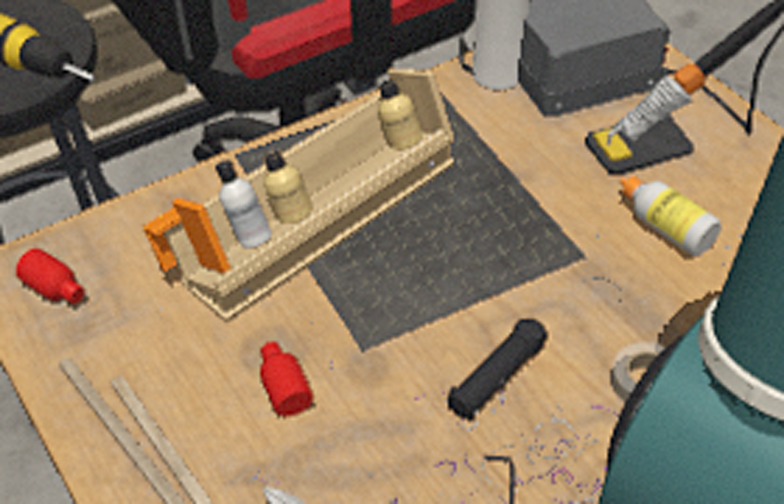

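View pics/b.png

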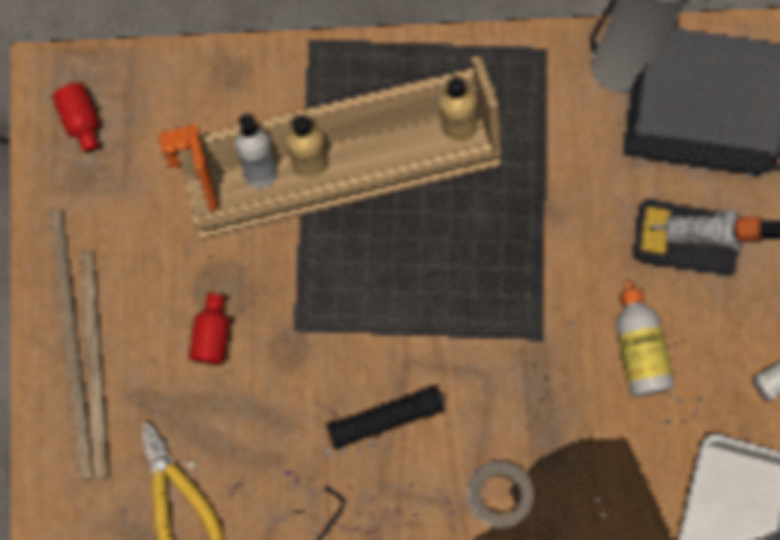

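The scene view shows the glue bottle lying on the right at about (379,197), with the flashlight in front of the rack. In the rack, from the left, are the end stop, grey, tan, the gap, and then tan at the end board. The red bottles are the look-alikes. The rack is yawed roughly +13°. Next I'll fit the rack and bottle poses from the point clouds.

```bash
cat >> h.py <<'E'
from scipy.optimize import least_squares
from scipy.spatial.transform import Rotation as Ro
def laneR(yaw): return (Ro.from_euler('z',yaw)*Ro.from_euler('y',25,degrees=True)).as_matrix()
def lane(P,p): return (P-np.array([p[0],p[1],.019]))@laneR(p[2])
E
python3 - <<'E'
from h import *
C={n:np.load(n+"P.npy").reshape(-1,3) for n in("scene","top")}
I={n:cv2.imread(f"pics/{n}0.png").reshape(-1,3).astype(int) for n in C}
def fit(Ps,p):
    for it in range(8):
        tol=.02 if it<3 else .008
        Q=[]
        for P in Ps:
            L=lane(P,p); m=(L[:,1]>.05)&(L[:,1]<.125)&(abs(L[:,0]+.02)<.05)&(L[:,2]<.05)&(L[:,2]>-.01)
            fl=P[m&(abs(L[:,2])<tol)&(L[:,0]<-.010)&(L[:,0]>-.038)]; bk=P[m&(abs(L[:,0])<tol)&(L[:,2]>.010)&(L[:,2]<.040)]
            e=P[(abs(L[:,1])<tol)&(L[:,0]>-.04)&(L[:,0]<-.005)&(L[:,2]>.01)&(L[:,2]<.055)]
            Q.append((fl,bk,e))
        def r(v):
            out=[]
            for fl,bk,e in Q: out+= [lane(fl,v)[:,2],lane(bk,v)[:,0],lane(e,v)[:,1]]
            return np.concatenate(out)
        p=least_squares(r,p,loss='soft_l1',f_scale=.002).x
    print([len(x) for q in Q for x in q],np.round(p[:2],4),np.degrees(p[2]),[round(float(np.median(lane(x,p)[:,k])),4) for q in Q for x,k in zip(q,(2,0,1)) if len(x)])
    return p
C={n:c[np.isfinite(c).all(1)] if 0 else np.nan_to_num(c,nan=9) for n,c in C.items()}
p0=[.66,-.075,np.radians(13)]
for k in (["scene"],["top"],["scene","top"]): p=fit([C[n] for n in k],p0)
np.save("lane.npy",p)
for n in C:
    L=lane(C[n],p); im=I[n]; b,g,r=im.T
    org=(r>g+60)&(g>b+20)&(r>150)
    s=org&(L[:,1]>.18)&(L[:,1]<.3)&(abs(L[:,0])<.07)&(L[:,2]<.09)
    print(n,"stop",np.round(np.percentile(L[s],[2,50,98],axis=0),3).tolist())
    blk=(im.max(1)<70)&(L[:,1]>0)&(L[:,1]<.24)&(abs(L[:,0]+.015)<.03)&(L[:,2]>.05)&(L[:,2]<.11)
    print(" caps y",np.round(np.sort(L[blk][:,1]),3)[::6])
    P=C[n]; m=(abs(P[:,0]-.44)<.08)&(abs(P[:,1]+.23)<.05)&(P[:,2]>.008)&(P[:,2]<.06); B=P[m]
    c=B[:,:2].mean(0); d=np.linalg.svd(B[:,:2]-c)[2][0]; d*=np.sign(d[0])
    t=(B[:,:2]-c)@d; o=org[m]; u=(B[:,:2]-c)@[-d[1],d[0]]
    print(" glue",np.round(c,4),"dir",np.degrees(np.arctan2(d[1],d[0])),"t",np.round(np.percentile(t,[0,1,3,97,99,100]),4),"u",np.round(np.percentile(u,[1,99]),4),"orange t",np.round(t[o].mean(),4),"zmax",B[:,2].max(),len(B))
    print("  base",np.round(c+d*np.percentile(t,1),4))
E
```

```text
[107, 196, 139] [ 0.6533 -0.0714] 12.074729219035865 [-0.0005, 0.0, 0.0003]
[216, 196, 89] [ 0.6518 -0.0768] 11.70578731091368 [0.0, -0.0001, -0.0001]
[98, 205, 146, 215, 186, 99] [ 0.6527 -0.0725] 12.17314249267796 [-0.0001, 0.0009, 0.0002, -0.0004, -0.001, -0.0004]
scene stop [[-0.042, 0.216, 0.01], [-0.015, 0.222, 0.045], [0.015, 0.248, 0.067]]
 caps y [0.122 0.127 0.13  0.132 0.134 0.168 0.17  0.173 0.174 0.176 0.177]
 glue [ 0.4349 -0.225 ] dir -0.9586670390247783 t [-0.0393 -0.0378 -0.037   0.0722  0.0826  0.0854] u [-0.0422  0.0154] orange t 0.0483 zmax 0.03915129825999175 532
  base [ 0.3971 -0.2244]
top stop [[-0.043, 0.216, 0.005], [-0.001, 0.228, 0.055], [0.047, 0.253, 0.068]]
 caps y [0.121 0.124 0.127 0.129 0.131 0.135 0.168 0.171 0.173 0.176]
 glue [ 0.4421 -0.2313] dir -8.307272940849154 t [-0.0848 -0.0459 -0.0439  0.0763  0.0801  0.0824] u [-0.0347  0.0221] orange t 0.0385 zmax 0.04341977962363597 521
  base [ 0.3966 -0.2246]
```

Run:
```python
from h import *
C={n:np.nan_to_num(np.load(n+"P.npy").reshape(-1,3),nan=9) for n in("scene","top")}
I={n:cv2.imread(f"pics/{n}0.png").reshape(-1,3).astype(int) for n in C}
def fit(Ps,p):
    for it in range(8):
        tol=.012 if it<3 else .007
        Q=[]
        for P in Ps:
            L=lane(P,p); y=(L[:,1]>.05)&(L[:,1]<.125)
            fl=P[y&(abs(L[:,2])<tol)&(L[:,0]<-.010)&(L[:,0]>-.038)]; bk=P[y&(abs(L[:,0])<tol)&(L[:,2]>.010)&(L[:,2]<.040)]
            e=P[(abs(L[:,1])<tol)&(L[:,0]>-.04)&(L[:,0]<-.005)&(L[:,2]>.01)&(L[:,2]<.055)]
            Q.append((fl,bk,e))
        r=lambda v:np.concatenate([lane(x,v)[:,k] for q in Q for x,k in zip(q,(2,0,1))])
        p=least_squares(r,p,loss='soft_l1',f_scale=.002).x
    print([len(x) for q in Q for x in q],np.round(p[:2],4),np.degrees(p[2]),[round(float(np.median(lane(x,p)[:,k])),4) for q in Q for x,k in zip(q,(2,0,1)) if len(x)])
    return p
for k in (["scene"],["top"],["scene","top"]): p=fit([C[n] for n in k],[.658,-.098,np.radians(12)])
np.save("lane.npy",p)
for n in C:
    L=lane(C[n],p); im=I[n]; b,g,r=im.T
    org=(r>g+60)&(g>b+20)&(r>150)
    s=org&(L[:,1]>.18)&(L[:,1]<.3)&(L[:,0]<-.012)&(L[:,0]>-.05)&(L[:,2]<.09)
    print(n,"stop",np.round(np.percentile(L[s],[3,50,97],axis=0),3).tolist())
    blk=(im.max(1)<70)&(L[:,1]>0)&(L[:,1]<.24)&(abs(L[:,0]+.015)<.03)&(L[:,2]>.05)&(L[:,2]<.11)
    print(" caps y",np.round(np.sort(L[blk][:,1]),3)[::6])
    wood=(abs(L[:,0]-.004)<.004)&(abs(L[:,2]-.046)<.004)&(abs(L[:,1]-.1)<.03); print(" boardtop z",np.median(L[wood][:,2]),wood.sum())
    P=C[n]; c=np.array([.437,-.226]);d=np.array([np.cos(.22),np.sin(.22)])
    for it in range(6):
        t=(P[:,:2]-c)@d; u=(P[:,:2]-c)@[-d[1],d[0]]
        m=(abs(u)<.022)&(abs(t)<.07)&(P[:,2]>.01)&(P[:,2]<.06); B=P[m]
        mid=m&(t>-.03)&(t<.03)&(P[:,2]>.02)
        f=np.polyfit(P[mid][:,0],P[mid][:,1],1) ; a=np.arctan(f[0]); d=np.array([np.cos(a),np.sin(a)]); c=np.array([c[0],np.polyval(f,c[0])])
    t=t[m]
    print(" glue dir",np.degrees(a),"c",np.round(c,4),"t",np.round(np.percentile(t,[1,3,97,99]),4),"u",np.round(np.percentile(u[m],[1,99]),4),"org",np.round(np.percentile(t[org[m]],[5,95]),4),"base",np.round(c+d*np.percentile(t,2),4),len(B))
```

```text
[110, 286, 113] [ 0.6589 -0.1016] 11.598255378423827 [-0.0006, 0.0001, -0.0001]
[227, 221, 63] [ 0.6537 -0.088 ] 11.456510126245533 [-0.0, -0.0, -0.0002]
[105, 287, 114, 232, 224, 39] [ 0.658  -0.1015] 11.649837646229818 [-0.0003, 0.001, -0.0003, -0.0006, -0.001, 0.0004]
scene stop [[-0.044, 0.245, 0.009], [-0.037, 0.251, 0.04], [-0.013, 0.252, 0.066]]
 caps y [0.014 0.02  0.022 0.026 0.027 0.154 0.157 0.16  0.162 0.164 0.198 0.201
 0.203 0.205 0.206 0.207]
 boardtop z 0.045040693500823174 39
 glue dir 5.444298820513344 c [ 0.437 -0.223] t [-0.0404 -0.0397  0.0465  0.0504] u [-0.0199  0.0118] org [0.0407 0.0553] base [ 0.3972 -0.2268] 499
top stop [[-0.044, 0.246, 0.029], [-0.036, 0.25, 0.064], [-0.014, 0.252, 0.069]]
 caps y [0.016 0.018 0.021 0.023 0.026 0.15  0.154 0.157 0.159 0.162 0.195 0.198
 0.201 0.203 0.206]
 boardtop z 0.044622555679761255 34
 glue dir 5.102633511441938 c [ 0.437 -0.229] t [-0.0406 -0.0396  0.0467  0.053 ] u [-0.0198  0.0167] org [0.0389 0.054 ] base [ 0.3969 -0.2326] 475
```

Run:
```python
from h import *
def onplane(n,uv,z):
    c=eyes.get_calibration(n);K=np.array(c["K"]);R=np.array(c["rotation"],float)
    if R.shape!=(3,3): R=cv2.Rodrigues(R)[0]
    d=np.c_[(uv-K[[0,1],[2,2]])/K[[0,1],[0,1]],np.ones(len(uv))]@R.T; o=np.array(c["position"])
    return (o+d*((z-o[2])/d[:,2])[:,None])[:,:2]
im=cv2.imread("pics/top0.png"); hsv=cv2.cvtColor(im,cv2.COLOR_BGR2HSV)
roi=np.zeros(im.shape[:2],bool); roi[218:268,338:376]=1
P=np.load("topP.npy")
m=roi&(P[...,2]>.012)
white=(hsv[...,1]<60)&(hsv[...,2]>140)|((hsv[...,0]>20)&(hsv[...,0]<35)&(hsv[...,1]>120)&(hsv[...,2]>150))
org=(hsv[...,0]<16)&(hsv[...,1]>170)&(hsv[...,2]>150)
for name,mm in(("depth",m),("col",roi&(white|org)),("org",roi&org)):
    k,l,s,_=cv2.connectedComponentsWithStats(mm.astype('uint8')); i=1+np.argmax(s[1:,4]); vu=np.argwhere(l==i)
    W=onplane("top",vu[:,::-1].astype(float),.0185); c=W.mean(0); d=np.linalg.svd(W-c)[2][0]; d*=np.sign(d[0]); t=(W-c)@d; u=(W-c)@[-d[1],d[0]]
    print(name,len(W),np.round(c,4),np.degrees(np.arctan2(d[1],d[0])),np.round(np.r_[t.min(),t.max(),u.min(),u.max()],4),"base",np.round(c+d*t.min(),4))
```

```text
depth 475 [ 0.4382 -0.2313] 7.628237397903539 [-0.042   0.0581 -0.0196  0.0196] base [ 0.3965 -0.2369]
col 180 [ 0.4197 -0.2336] 5.628753055160857 [-0.0214  0.0207 -0.0155  0.0152] base [ 0.3983 -0.2357]
org 25 [ 0.4831 -0.2245] -82.24952554450176 [-0.007   0.0076 -0.0054  0.0075] base [ 0.4821 -0.2176]
```

>>> {"name": "carry_out", "arguments": {
  "series": "0.0266 0.05 -0.0106 -1.7;0.0266 0.05 -0.0106 -1.7;0.0266 0.05 -0.0106 -1.7;0.0266 0.05 -0.0106 -1.7;0.0266 0.05 -0.0106 -1.7;0.0266 0.05 -0.0106 -1.7;0.0266 0.05 -0.0106 -1.7;0.0266 0.05 -0.0106 -1.7;0 0 0 0;0 0 0 0",
  "jaw": 1,
  "grip_force": 20
}}

```text
time: 2.05
tool_pos: [0.4582, -0.229, 0.1607]
tcp_rot: [3.134, 0.213, 0.0]
wrist_force: [0.1, -0.4, 0.1]
width: 1.0
grip_force: 0.0
```

>>> {"name": "carry_out", "arguments": {
  "series": "0 0 -0.04 0;0 0 -0.04 0;0 0 -0.04 0;0 0 -0.0207 0;0 0 0 0;0 0 0 0"
}}

```text
time: 2.8
tool_pos: [0.4586, -0.2304, 0.0209]
tcp_rot: [3.134, 0.208, 0.002]
wrist_force: [-0.2, 0.3, -0.6]
width: 0.997
grip_force: 0.0
```

>>> {"name": "carry_out", "arguments": {
  "series": "0 0 0 0;0 0 0 0;0 0 0 0;0 0 0 0;0 0 0 0;0 0 0 0;0 0 0 0;0 0 0 0",
  "jaw": -1
}}

```text
time: 3.8
tool_pos: [0.4586, -0.2292, 0.0206]
tcp_rot: [3.134, 0.211, 0.001]
wrist_force: [-0.8, 0.8, 6.1]
width: 0.423
grip_force: 20.5
```

>>> {"name": "carry_out", "arguments": {
  "series": "0 0 0.04 0;0 0 0.04 0;0 0 0.04 0;0 0 0.03 0;0 0 0 0;0 0 0 0;0 0 0 0"
}}

```text
time: 4.68
tool_pos: [0.4568, -0.2281, 0.1677]
tcp_rot: [-3.132, -0.211, 0.005]
wrist_force: [0.1, -0.9, -0.3]
width: 0.42
grip_force: 20.5
```

Run:
```python
from h import *
im,d,P=cloud("scene"); cv2.imwrite("pics/c.png",cv2.resize(im[90:290,290:500],None,fx=2.8,fy=2.8,interpolation=2)); print(bot.read_state()["width"],bot.read_state()["torque"])
```

```text
0.42102612329131794 [-0.04492277 -0.05449723 -0.00953411]
```

View pics/c.png

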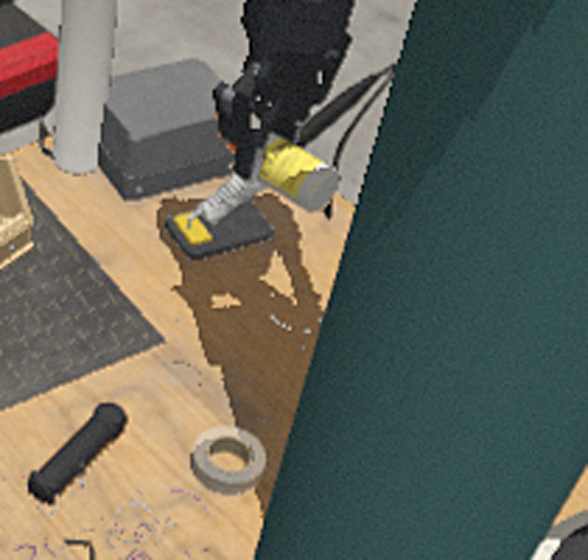

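It stays horizontal in the grip, because the friction holds it. So I'll regrasp near the base and use the back board's top edge as a fulcrum to tip it upright while lowering.

>>> {"name": "carry_out", "arguments": {
  "series": "0 0 -0.05 0;0 0 -0.05 0;0 0 -0.03 0;0 0 -0.012 0;0 0 -0.0065 0;0 0 0 0;0 0 0 0"
}}

```text
time: 5.6
tool_pos: [0.4592, -0.2295, 0.0225]
tcp_rot: [3.133, 0.211, 0.004]
wrist_force: [0.4, -1.2, -1.6]
width: 0.426
grip_force: 20.5
```

>>> {"name": "carry_out", "arguments": {
  "series": "0 0 0 0;0 0 0 0;0 0 0 0;0 0 0 0",
  "jaw": 0.4
}}

```text
time: 6.1
tool_pos: [0.458, -0.2289, 0.0214]
tcp_rot: [3.134, 0.211, 0.0]
wrist_force: [-0.3, -0.2, -0.2]
width: 0.701
grip_force: 0.0
```

>>> {"name": "carry_out", "arguments": {
  "series": "0 0 0.05 0;0 0 0.05 0;0 0 0.05 0;-0.05 -0.04 0.05 0;-0.05 -0.04 0 0;-0.05 -0.04 0 0;0 0 0 0"
}}

```text
time: 6.98
tool_pos: [0.3189, -0.3399, 0.2099]
tcp_rot: [3.134, 0.201, -0.001]
wrist_force: [0.9, -0.2, 0.2]
width: 0.7
grip_force: 0.0
```

```bash
cat >> h.py <<'E'
def onplane(n,uv,z):
    c=eyes.get_calibration(n);K=np.array(c["K"]);R=np.array(c["rotation"],float)
    if R.shape!=(3,3): R=cv2.Rodrigues(R)[0]
    d=np.c_[(uv-K[[0,1],[2,2]])/K[[0,1],[0,1]],np.ones(len(uv))]@R.T; o=np.array(c["position"])
    return (o+d*((z-o[2])/d[:,2])[:,None])[:,:2]
E
python3 - <<'E'
from h import *
im,d,P=cloud("top"); cv2.imwrite("pics/d.png",cv2.resize(im[150:330,270:470],None,fx=2.5,fy=2.5))
m=np.zeros(im.shape[:2],bool); m[218:268,330:380]=1; m&=(P[...,2]>.012)&(P[...,2]<.06)
k,l,s,_=cv2.connectedComponentsWithStats(m.astype('uint8'))
i=1+np.argmax(s[1:,4]); vu=np.argwhere(l==i)
W=onplane("top",vu[:,::-1].astype(float),.0185); c=W.mean(0); e=np.linalg.svd(W-c)[2][0]; e*=np.sign(e[0]); t=(W-c)@e; u=(W-c)@[-e[1],e[0]]
print(len(W),np.round(c,4),np.degrees(np.arctan2(e[1],e[0])),np.round(np.r_[t.min(),t.max(),u.min(),u.max()],4),"base",np.round(c+e*t.min(),4))
E
```

```text
480 [ 0.4388 -0.2318] 7.353483573836753 [-0.0422  0.0575 -0.0197  0.0195] base [ 0.397  -0.2372]
```

>>> {"name": "carry_out", "arguments": {
  "series": "0.0386 0.0384 -0.01 0;0.0386 0.0384 -0.01 0;0.0386 0.0385 -0.02 0;0 0 -0.05 0;0 0 0 0;0 0 -0.05 0;0 0 -0.04 0;0 0 -0.0175 0;0 0 0 0;0 0 0 0"
}}

```text
time: 8.28
tool_pos: [0.4394, -0.2234, 0.0142]
tcp_rot: [3.133, 0.21, 0.004]
wrist_force: [0.6, 0.2, 0.5]
width: 0.702
grip_force: 0.0
```

>>> {"name": "carry_out", "arguments": {
  "series": "0 0 0 0;0 0 0 0;0 0 0 0;0 0 0 0;0 0 0 0",
  "jaw": -1
}}

```text
time: 8.9
tool_pos: [0.4391, -0.2233, 0.014]
tcp_rot: [3.133, 0.211, 0.004]
wrist_force: [-1.2, 0.8, 6.5]
width: 0.423
grip_force: 20.8
```

>>> {"name": "carry_out", "arguments": {
  "series": "0 0 0.05 0;0 0 0.05 0;0 0 0.05 0;0 0 0 0;0 0 0 0;0 0 0 0"
}}

```text
time: 9.65
tool_pos: [0.4363, -0.2216, 0.1602]
tcp_rot: [-3.132, -0.211, 0.005]
wrist_force: [-0.0, 0.1, -1.6]
width: 0.42
grip_force: 20.6
```

>>> {"name": "carry_out", "arguments": {
  "series": "0 0 -0.04 0;0 0 -0.04 0;0 0 -0.04 0;0 0 -0.015 0;0 0 0 0;0 0 0 0"
}}

```text
time: 10.4
tool_pos: [0.4388, -0.2231, 0.0284]
tcp_rot: [3.133, 0.211, 0.003]
wrist_force: [0.4, -0.3, -0.2]
width: 0.428
grip_force: 20.6
```

>>> {"name": "carry_out", "arguments": {
  "series": "0 0 -0.007 0;0 0 -0.0055 0;0 0 0 0;0 0 0 0"
}}

```text
time: 10.9
tool_pos: [0.4377, -0.2224, 0.0148]
tcp_rot: [-3.134, -0.211, -0.0]
wrist_force: [-0.2, 0.0, -0.9]
width: 0.424
grip_force: 20.6
```

>>> {"name": "carry_out", "arguments": {
  "series": "0 0 0 0;0 0 0 0;0 0 0 0;0 0 0.004 0;-0.008 -0.001 0.003 0;-0.0087 -0.0012 0 0;0 0 0 0;0 0 0 0",
  "jaw": 0.4
}}

```text
time: 11.9
tool_pos: [0.4209, -0.2247, 0.0218]
tcp_rot: [3.134, 0.21, 0.0]
wrist_force: [-0.8, -0.4, -0.1]
width: 0.7
grip_force: 0.0
```

Run:
```python
from h import *
im,d,P=cloud("top"); b=im[190:290,300:420]
im2,_,_=cloud("scene"); a=im2[140:240,320:440]
cv2.imwrite("pics/e.png",cv2.resize(np.hstack([b,a]),None,fx=3.3,fy=3.3,interpolation=2))
```

```text
(no output)
```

View pics/e.png

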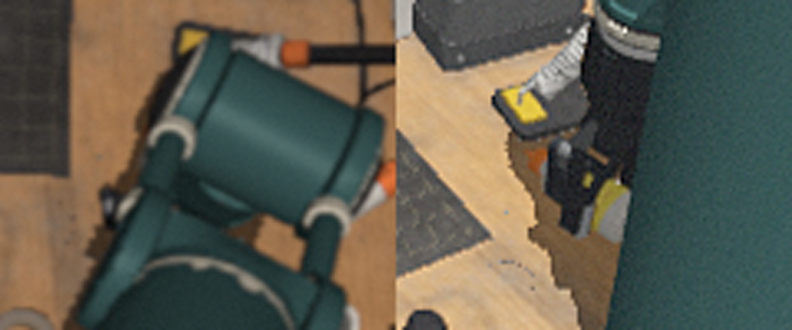

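>>> {"name": "carry_out", "arguments": {
  "series": "0 0 0 0;0 0 0 0;0 0 0 0;0 0 0 0",
  "jaw": -1
}}

```text
time: 12.5
tool_pos: [0.4212, -0.2247, 0.0219]
tcp_rot: [3.134, 0.211, 0.0]
wrist_force: [0.5, -0.3, 1.7]
width: 0.423
grip_force: 20.8
```

>>> {"name": "carry_out", "arguments": {
  "series": "0 0 0.03 0;0 0 0.04 0;0 0 0.04 0;0 0 0.02 0;0.029 0.028 0 0;0.029 0.028 0 0;0.029 0.028 0 1;0.029 0.028 0 1;0.029 0.028 0 1;0.029 0.028 0 1;0 0 0 0;0 0 0 0"
}}

```text
time: 14.0
tool_pos: [0.5942, -0.0566, 0.151]
tcp_rot: [-3.125, -0.321, 0.003]
wrist_force: [-0.5, 0.5, -0.7]
width: 0.422
grip_force: 20.7
```

Run:
```python
from h import *
im2,_,P=cloud("scene"); p=np.load("lane.npy")
cv2.imwrite("pics/f.png",cv2.resize(im2[90:270,170:370],None,fx=3,fy=3,interpolation=2))
s=bot.read_state(); print(s["tool_pos"],s["tcp_rot"],s["wrist_force"],s["torque"],lane(s["tool_pos"],p))
```

```text
[ 0.5940547  -0.05701482  0.15111669] [-3.12524257e+00 -3.19966053e-01  2.59072295e-03] [ 0.50094193  0.89401391 -1.17954685] [-0.02468756  0.00643289 -0.01239113] [-0.10448288  0.05648995  0.09705347]
```

View pics/f.png

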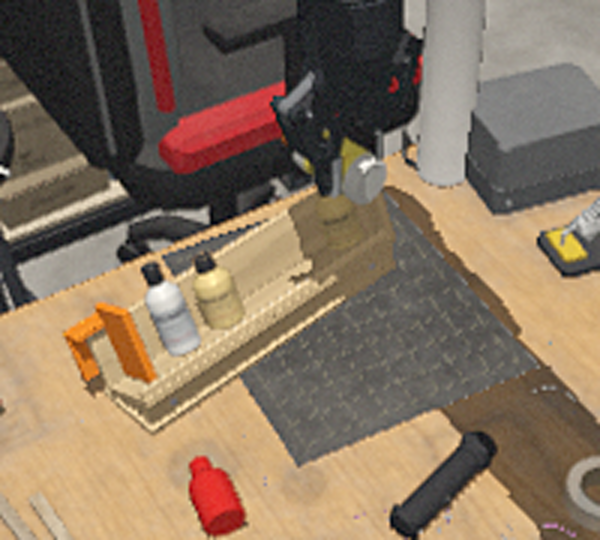

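>>> {"name": "carry_out", "arguments": {
  "series": "0.0167 0.0155 0 0;0.0167 0.0155 0 0;0 0 0 0;0 0 -0.03 0;0 0 -0.02 0;0 0 -0.01 0;0 0 0 0;0 0 0 0"
}}

```text
time: 15.05
tool_pos: [0.6291, -0.0258, 0.0926]
tcp_rot: [3.125, 0.32, 0.002]
wrist_force: [0.8, -0.0, -0.2]
width: 0.417
grip_force: 20.7
```

>>> {"name": "carry_out", "arguments": {
  "series": "0 0 -0.005 0;0 0 -0.004 0;0 0 -0.003 0;0.0005 0 -0.003 0;0.0005 0 -0.003 0;0.0005 0 -0.003 0;0 0 0 0"
}}

```text
time: 15.92
tool_pos: [0.6285, -0.026, 0.071]
tcp_rot: [3.125, 0.32, -0.005]
wrist_force: [-5.7, -1.9, 6.2]
width: 0.42
grip_force: 22.9
```

>>> {"name": "carry_out", "arguments": {
  "series": "0.001 0.0002 -0.0025 0;0.001 0.0002 -0.0025 0;0.001 0.0002 -0.0025 0;0.0005 0.0002 -0.0025 0;0 0 0 0"
}}

```text
time: 16.55
tool_pos: [0.6313, -0.0253, 0.0609]
tcp_rot: [3.125, 0.321, -0.007]
wrist_force: [-7.5, -1.4, 7.5]
width: 0.422
grip_force: 26.3
```

Run:
```python
from h import *
im2,_,P=cloud("scene"); p=np.load("lane.npy")
cv2.imwrite("pics/g.png",cv2.resize(im2[120:230,190:330],None,fx=4.5,fy=4.5,interpolation=2))
s=bot.read_state(); print(s["tool_pos"],s["wrist_force"],s["torque"])
```

```text
[ 0.63134239 -0.02533674  0.06093749] [-7.11918948 -1.80427251  6.72371216] [-0.27040844  1.00099917 -0.01195682]
```

View pics/g.png

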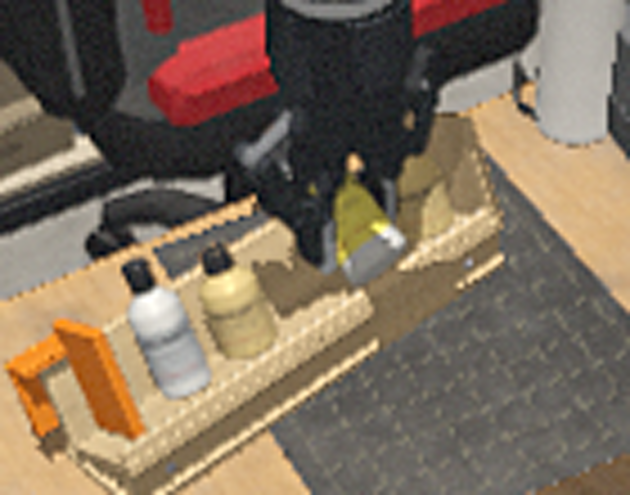

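>>> {"name": "carry_out", "arguments": {
  "series": "0.001 0.0002 -0.0015 0;0.001 0.0002 -0.0015 0;0.001 0.0002 -0.001 0;0.001 0.0002 -0.001 0;0 0 -0.001 0;0 0 0 0"
}}

```text
time: 17.35
tool_pos: [0.6332, -0.025, 0.0574]
tcp_rot: [3.125, 0.321, -0.015]
wrist_force: [-19.3, -3.1, 25.3]
width: 0.422
grip_force: 30.0
```

Run:
```python
from h import *
im2,_,P=cloud("scene"); p=np.load("lane.npy")
cv2.imwrite("pics/i.png",cv2.resize(im2[130:230,210:310],None,fx=5,fy=5,interpolation=2))
```

```text
(no output)
```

View pics/i.png

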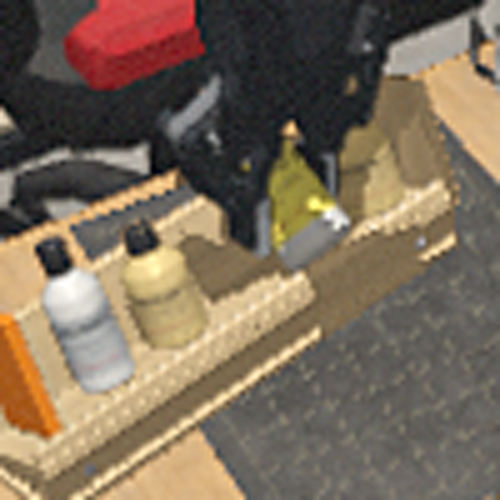

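>>> {"name": "carry_out", "arguments": {
  "series": "-0.001 0 0.002 0;-0.001 0 0.002 0;0 0 0 0"
}}

```text
time: 17.77
tool_pos: [0.6343, -0.0243, 0.0589]
tcp_rot: [3.125, 0.32, -0.004]
wrist_force: [-5.9, -1.6, 5.3]
width: 0.418
grip_force: 28.0
```

>>> {"name": "carry_out", "arguments": {
  "series": "0 0 0 0;0 0 0 0;0 0 0 0;0 0 0 0",
  "jaw": 0.0
}}

```text
time: 18.27
tool_pos: [0.6356, -0.0239, 0.0587]
tcp_rot: [-3.125, -0.32, -0.0]
wrist_force: [1.1, 0.3, -0.7]
width: 0.5
grip_force: 0.0
```

Run:
```python
from h import *
im2,_,P=cloud("scene"); p=np.load("lane.npy")
cv2.imwrite("pics/j.png",cv2.resize(im2[130:230,210:310],None,fx=5,fy=5,interpolation=2))
```

```text
(no output)
```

View pics/j.png

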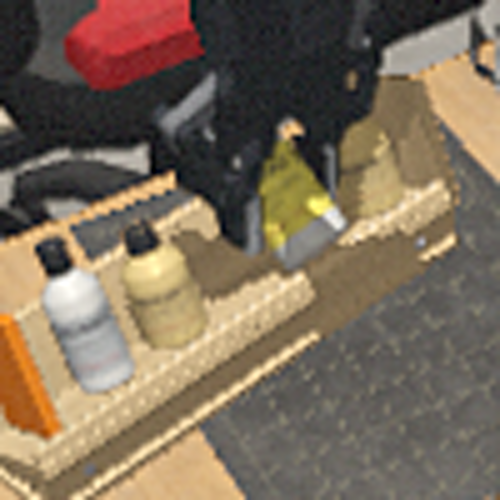

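>>> {"name": "carry_out", "arguments": {
  "series": "0 0 0.01 0;0 0 0.02 0;0 0 0.03 0;0 0 0.04 0;0 0 0.04 0;-0.03 0 0.02 0;-0.05 0 0 0;-0.05 0 0 0;-0.05 -0.01 0 0;0 0 0 0"
}}

```text
time: 19.58
tool_pos: [0.4524, -0.0342, 0.2197]
tcp_rot: [3.125, 0.319, 0.001]
wrist_force: [-0.1, 0.4, -0.2]
width: 0.499
grip_force: 0.0
```

```bash
cat >> h.py <<'E'
def glue(n):
    im,d,P=cloud(n); p=np.load("lane.npy"); L=lane(P,p); hsv=cv2.cvtColor(im,cv2.COLOR_BGR2HSV); h,s,v=[hsv[...,i].astype(int) for i in range(3)]
    box=(L[...,1]>.03)&(L[...,1]<.14)&(L[...,0]>-.08)&(L[...,0]<.08)&(L[...,2]>-.01)&(L[...,2]<.13)
    lab=box&(h>20)&(h<36)&(s>150); org=box&(h<18)&(s>170)&(v>120)
    out=box&((L[...,0]<-.012)&(L[...,2]>.012)|(L[...,2]>.055))
    for k,m in(("label",lab),("cap",org),("obj",out)):
        print(n,k,m.sum(),np.round(np.nanmedian(L[m],0),3) if m.any() else "", np.round(np.percentile(L[m],[3,97],axis=0),3).tolist() if m.any() else "")
    q=L[out]; 
    if len(q)>20:
        c=q.mean(0); e=np.linalg.svd(q-c)[2][0]; e*=np.sign(e[2]); print(" axis lane",np.round(e,3))
    return im,L
E
python3 - <<'E'
from h import *
for n in("scene","top"):
    im,L=glue(n); cv2.imwrite(f"pics/k{n}.png",im)
print(bot.read_state()["tool_pos"])
E
```

```text
scene label 60 [-0.032  0.098  0.038] [[-0.051, 0.07, 0.025], [-0.018, 0.1, 0.063]]
scene cap 38 [-0.003  0.084  0.087] [[-0.008, 0.075, 0.081], [0.007, 0.09, 0.093]]
scene obj 571 [-0.031  0.086  0.046] [[-0.055, 0.032, 0.016], [-0.002, 0.1, 0.088]]
 axis lane [0.494 0.22  0.841]
top label 12 [-0.035  0.079  0.06 ] [[-0.041, 0.07, 0.056], [-0.032, 0.092, 0.066]]
top cap 36 [-0.005  0.083  0.087] [[-0.013, 0.076, 0.079], [0.003, 0.09, 0.094]]
top obj 273 [-0.022  0.079  0.07 ] [[-0.037, 0.032, 0.028], [0.003, 0.098, 0.091]]
 axis lane [0.209 0.709 0.674]
[ 0.45611413 -0.0341954   0.22063638]
```

>>> {"name": "carry_out", "arguments": {
  "series": "0.034 -0.001 -0.02 0;0.034 -0.001 -0.04 0;0.034 -0.001 -0.04 0;0 0 -0.04 0;0 0 -0.01 0;0 0 0 0;0 0 0 0",
  "jaw": -1
}}

```text
time: 20.55
tool_pos: [0.5592, -0.0372, 0.0709]
tcp_rot: [3.124, 0.32, 0.006]
wrist_force: [0.8, 1.2, -0.6]
width: -0.001
grip_force: 0.0
```

>>> {"name": "carry_out", "arguments": {
  "series": "0.008 0.0016 -0.0035 0;0.006 0.0012 0 0;0.004 0.0008 0 0;0.004 0.0008 0 0;0.003 0.0006 0 0;0.003 0.0006 0 0;0.003 0.0006 0 0;0 0 0 0"
}}

```text
time: 21.55
tool_pos: [0.5885, -0.0308, 0.0651]
tcp_rot: [-3.125, -0.32, 0.0]
wrist_force: [-0.5, 0.2, -1.0]
width: -0.002
grip_force: 0.0
```

>>> {"name": "carry_out", "arguments": {
  "series": "0.003 0.0006 0 0;0.003 0.0006 0 0;0.003 0.0006 0 0;0.003 0.0006 0 0;0.002 0.0004 0 0;0 0 0 0"
}}

```text
time: 22.3
tool_pos: [0.6025, -0.028, 0.0652]
tcp_rot: [-3.125, -0.32, 0.0]
wrist_force: [-1.6, -0.7, -0.3]
width: 0.002
grip_force: 0.8
```

Run:
```python
from h import *
for n in("scene","top"): im,L=glue(n)
```

```text
scene label 28 [-0.028  0.097  0.04 ] [[-0.035, 0.082, 0.034], [-0.015, 0.1, 0.063]]
scene cap 40 [-0.009  0.083  0.104] [[-0.014, 0.075, 0.097], [-0.002, 0.089, 0.113]]
scene obj 421 [-0.034  0.091  0.047] [[-0.079, 0.061, 0.015], [-0.004, 0.1, 0.106]]
 axis lane [ 0.637 -0.     0.771]
top label 0  
top cap 0  
top obj 2 [-0.077  0.035  0.094] [[-0.078, 0.033, 0.094], [-0.076, 0.036, 0.094]]
```

>>> {"name": "carry_out", "arguments": {
  "series": "-0.002 -0.0004 0 0;-0.004 -0.0008 0 0;-0.01 -0.002 0 0;-0.02 -0.004 0.02 0;-0.04 0 0.05 0;-0.05 0 0.05 0;-0.05 0 0 0;0 0 0 0;0 0 0 0"
}}

```text
time: 23.52
tool_pos: [0.4334, -0.0353, 0.1785]
tcp_rot: [3.125, 0.32, 0.003]
wrist_force: [0.8, 0.2, -0.1]
width: -0.003
grip_force: 0.0
```

Run:
```python
from h import *
for n in("scene","top"):
    im,L=glue(n); cv2.imwrite(f"pics/l{n}.png",cv2.resize(im[120:230,180:320],None,fx=4.5,fy=4.5,interpolation=2))
```

```text
scene label 96 [-0.032  0.098  0.033] [[-0.042, 0.073, 0.02], [-0.017, 0.103, 0.058]]
scene cap 44 [-0.016  0.088  0.09 ] [[-0.022, 0.081, 0.084], [-0.006, 0.094, 0.1]]
scene obj 547 [-0.029  0.089  0.046] [[-0.042, 0.033, 0.014], [-0.01, 0.102, 0.092]]
 axis lane [0.18  0.427 0.886]
top label 99 [-0.039  0.083  0.034] [[-0.043, 0.07, 0.02], [-0.03, 0.099, 0.05]]
top cap 39 [-0.017  0.088  0.092] [[-0.022, 0.08, 0.086], [-0.008, 0.094, 0.099]]
top obj 449 [-0.03   0.083  0.054] [[-0.044, 0.032, 0.015], [-0.011, 0.101, 0.096]]
 axis lane [0.237 0.303 0.923]
```

View pics/lscene.png

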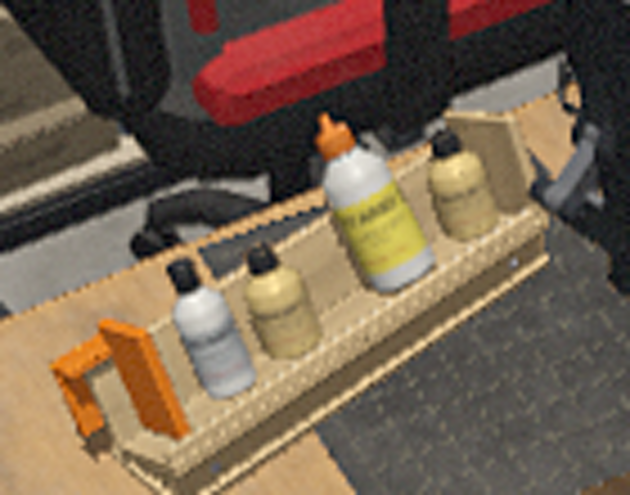

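The glue bottle now stands upright against the back board in the gap. Next is the end stop.

>>> {"name": "carry_out", "arguments": {
  "series": "0.0 0.042 0 0;0.0 0.042 0 0;0.04 0.042 0 0;0.04 0.042 0 0;0.04 0.042 0 0;0.04 0 0 0;0 0 0 0;0 0 0 0"
}}

```text
time: 24.62
tool_pos: [0.5931, 0.1748, 0.1769]
tcp_rot: [3.125, 0.32, -0.004]
wrist_force: [0.3, -0.7, -0.6]
width: -0.003
grip_force: 0.0
```

>>> {"name": "carry_out", "arguments": {
  "series": "0 0 -0.04 0;0 0 -0.04 0;0 0 -0.025 0;0 0 0 0;0.001 -0.005 0 0;0.001 -0.005 0 0;0.001 -0.005 0 0;0.001 -0.005 0 0;0 0 0 0"
}}

```text
time: 25.75
tool_pos: [0.5976, 0.1543, 0.0736]
tcp_rot: [-3.125, -0.319, -0.001]
wrist_force: [-0.3, -0.1, -0.0]
width: 0.001
grip_force: 0.0
```

```bash
cat >> h.py <<'E'
def row(n):
    im,d,P=cloud(n); p=np.load("lane.npy"); L=lane(P,p); b,g,r=[im[...,i].astype(int) for i in range(3)]
    s=(r>g+60)&(g>b+20)&(r>150)&(L[...,1]>.10)&(L[...,1]<.3)&(L[...,0]<.02)&(L[...,0]>-.05)&(L[...,2]<.09)&(L[...,2]>.0)
    print(n,"stop y",np.round(np.percentile(L[s][:,1],[5,50,95]),3) if s.any() else 0)
    k=(im.max(2)<75)&(L[...,1]>0)&(L[...,1]<.24)&(abs(L[...,0]+.015)<.03)&(L[...,2]>.06)&(L[...,2]<.105)
    c,l,st,_=cv2.connectedComponentsWithStats(k.astype('uint8'))
    for i in range(1,c):
        if st[i,4]>8: print("  cap",st[i,4],np.round(np.median(L[l==i],0),3))
    st=bot.read_state(); print(" tcp lane",np.round(lane(st["tool_pos"],p),3))
E
python3 - <<'E'
from h import *
row("scene")
E
```

```text
scene stop y [0.243 0.249 0.274]
 tcp lane [-0.03   0.263  0.046]
```

>>> {"name": "carry_out", "arguments": {
  "series": "0.0009 -0.0045 0 0;0.0009 -0.0045 0 0;0.0009 -0.0045 0 0;0.0009 -0.0045 0 0;0.0009 -0.0045 0 0;0.0009 -0.0045 0 0;0.0009 -0.0045 0 0;0.0009 -0.0045 0 0;0 0 0 0"
}}

```text
time: 26.92
tool_pos: [0.6045, 0.1182, 0.0732]
tcp_rot: [3.125, 0.32, -0.0]
wrist_force: [0.6, -0.5, 0.3]
width: -0.002
grip_force: 0.1
```

Run:
```python
from h import *
row("scene")
```

```text
scene stop y [0.207 0.21  0.23 ]
 tcp lane [-0.03   0.226  0.046]
```

>>> {"name": "carry_out", "arguments": {
  "series": "0.0009 -0.0045 0 0;0.0009 -0.0045 0 0;0.0009 -0.0045 0 0;0.0009 -0.0045 0 0;0.0009 -0.0045 0 0;0.0009 -0.0045 0 0;0.0009 -0.0045 0 0;0.0009 -0.0045 0 0;0.0009 -0.0045 0 0;0.0009 -0.0045 0 0;0.0009 -0.0045 0 0;0.0009 -0.0045 0 0;0.0009 -0.0045 0 0;0.0009 -0.0045 0 0;0 0 0 0"
}}

```text
time: 28.85
tool_pos: [0.6172, 0.055, 0.0734]
tcp_rot: [3.125, 0.32, 0.0]
wrist_force: [-1.1, 0.4, 0.3]
width: 0.001
grip_force: 0.1
```

Run:
```python
from h import *
row("scene"); im,L=glue("scene"); cv2.imwrite("pics/m.png",cv2.resize(im[120:230,180:320],None,fx=4.5,fy=4.5,interpolation=2))
```

```text
scene stop y [0.142 0.145 0.172]
  cap 14 [-0.041  0.176  0.085]
 tcp lane [-0.031  0.162  0.046]
scene label 63 [-0.036  0.065  0.035] [[-0.041, 0.052, 0.019], [-0.029, 0.078, 0.055]]
scene cap 26 [-0.02   0.062  0.091] [[-0.024, 0.057, 0.085], [-0.013, 0.067, 0.099]]
scene obj 961 [-0.032  0.084  0.047] [[-0.072, 0.034, 0.014], [-0.016, 0.133, 0.115]]
 axis lane [-0.363  0.615  0.7  ]
```

>>> {"name": "carry_out", "arguments": {
  "series": "0.0006 -0.003 0 0;0.0006 -0.003 0 0;0.0006 -0.003 0 0;0 0 0 0"
}}

```text
time: 29.45
tool_pos: [0.619, 0.0465, 0.0735]
tcp_rot: [3.125, 0.32, 0.001]
wrist_force: [-1.1, 0.9, 1.8]
width: -0.004
grip_force: 0.9
```

>>> {"name": "carry_out", "arguments": {
  "series": "0.0004 -0.002 0 0;0.0004 -0.002 0 0;0 0 0 0"
}}

```text
time: 29.82
tool_pos: [0.6198, 0.0427, 0.0735]
tcp_rot: [-3.125, -0.32, -0.001]
wrist_force: [-0.1, 3.4, 2.8]
width: -0.0
grip_force: 1.8
```

>>> {"name": "carry_out", "arguments": {
  "series": "0.0002 -0.001 0 0;0.0002 -0.001 0 0;0 0 0 0"
}}

```text
time: 30.2
tool_pos: [0.6201, 0.0413, 0.0734]
tcp_rot: [-3.124, -0.32, -0.0]
wrist_force: [-1.0, 6.1, 3.6]
width: -0.002
grip_force: 3.1
```

>>> {"name": "carry_out", "arguments": {
  "series": "0.0002 -0.001 0 0;0 0 0 0;0 0 0 0"
}}

```text
time: 30.58
tool_pos: [0.6201, 0.0412, 0.0735]
tcp_rot: [-3.123, -0.32, -0.0]
wrist_force: [-2.2, 9.0, 4.2]
width: -0.001
grip_force: 4.4
```

>>> {"name": "carry_out", "arguments": {
  "series": "-0.0004 0.002 0 0;-0.001 0.005 0 0;-0.004 0.02 0 0;-0.004 0.02 0 0;0 0.02 0.03 0;-0.02 0.02 0.05 0;-0.05 0.02 0.05 0;-0.05 0 0 0;-0.05 0 0 0;-0.05 0 0 0;0 0 0 0"
}}

```text
time: 31.95
tool_pos: [0.3942, 0.1443, 0.1948]
tcp_rot: [3.125, 0.324, -0.003]
wrist_force: [1.0, 0.1, 0.0]
width: -0.001
grip_force: 0.0
```

Run:
```python
from h import *
row("scene"); im,L=glue("scene"); cv2.imwrite("pics/m.png",cv2.resize(im[120:230,180:320],None,fx=4.5,fy=4.5,interpolation=2))
row("top")
```

```text
scene stop y 0
 tcp lane [-0.262  0.294  0.073]
scene label 50 [-0.037  0.052  0.027] [[-0.041, 0.039, 0.018], [-0.033, 0.059, 0.054]]
scene cap 0  
scene obj 177 [-0.036  0.049  0.038] [[-0.041, 0.035, 0.015], [-0.028, 0.062, 0.071]]
 axis lane [ 0.103 -0.177  0.979]
top stop y [0.129 0.138 0.158]
  cap 34 [-0.029  0.113  0.071]
 tcp lane [-0.26   0.293  0.074]
```

View pics/m.png

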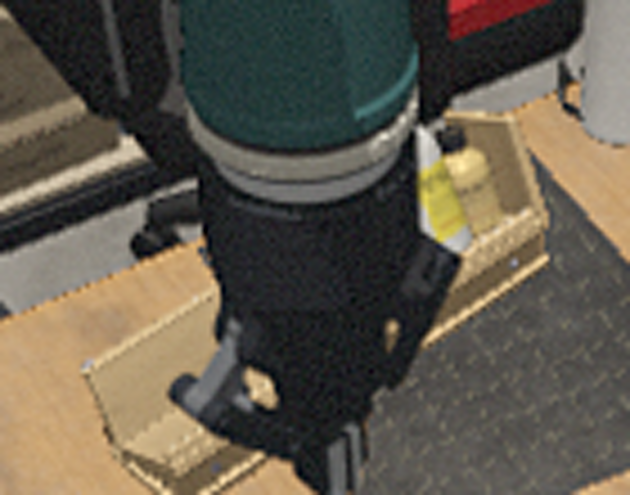

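The arm blocks this view, but the glue bottle looks snug against the right-hand tan bottle. I'll move the arm aside and check the row numerically.

>>> {"name": "carry_out", "arguments": {
  "series": "0 -0.055 0.03 0;0 -0.055 0.03 0;0 -0.055 0 0;0 -0.055 0 0;0 -0.055 0 0;0 -0.055 0 0;0 -0.055 0 0;0 0 0 0;0 0 0 0"
}}

```text
time: 33.22
tool_pos: [0.3988, -0.2414, 0.2553]
tcp_rot: [-3.124, -0.318, 0.001]
wrist_force: [-0.1, -0.0, 0.6]
width: -0.003
grip_force: 0.0
```

Run:
```python
from h import *
for n in("scene","top"):
    row(n); im,L=glue(n)
    for lo,hi in((.005,.026),(.036,.063),(.072,.092),(.105,.122)):
        m=(L[...,1]>lo)&(L[...,1]<hi)&(L[...,0]>-.06)&(L[...,0]<-.015)&(L[...,2]>.015)&(L[...,2]<.055); q=L[m]
        f=np.polyfit(q[:,2],q[:,0],1); print("  bottle",lo,m.sum(),"front x",np.round(np.percentile(q[:,0],[5,50]),3),"lean deg",round(np.degrees(np.arctan(f[0])),1))
    for t in("grey_bottle","tan_bottle","flashlight_mid","cutters"):
        print(t,[(round(r["score"],2),[int(x) for x in r["rect"]]) for r in spot_in(n,t)[:3]])
s=bot.read_state(); print(s["tool_pos"],s["wrist_force"],s["time"])
```

```text
scene stop y [0.129 0.134 0.155]
  cap 31 [-0.026  0.115  0.067]
 tcp lane [-0.356 -0.084  0.095]
scene label 35 [-0.036  0.054  0.029] [[-0.04, 0.04, 0.018], [-0.033, 0.06, 0.055]]
scene cap 313 [-0.023  0.133  0.046] [[-0.042, 0.048, 0.007], [0.004, 0.136, 0.093]]
scene obj 990 [-0.03   0.083  0.045] [[-0.042, 0.041, 0.014], [-0.013, 0.134, 0.088]]
 axis lane [ 0.018 -0.978  0.206]
  bottle 0.005 106 front x [-0.033 -0.028] lean deg 16.0
  bottle 0.036 143 front x [-0.04  -0.036] lean deg 4.2
  bottle 0.072 104 front x [-0.032 -0.029] lean deg 16.5
  bottle 0.105 96 front x [-0.038 -0.035] lean deg 4.3
grey_bottle [(0.46, [257, 175, 18, 27])]
tan_bottle [(0.85, [158, 219, 22, 18]), (0.58, [263, 172, 14, 22]), (0.54, [241, 256, 19, 26])]
flashlight_mid [(0.71, [317, 252, 37, 33]), (0.61, [246, 179, 29, 25]), (0.54, [264, 171, 16, 21])]
cutters [(0.58, [266, 319, 63, 46]), (0.45, [249, 192, 101, 90])]
top stop y [0.129 0.138 0.158]
  cap 35 [-0.027  0.113  0.071]
  cap 10 [-0.021  0.086  0.061]
 tcp lane [-0.356 -0.083  0.095]
top label 54 [-0.039  0.048  0.032] [[-0.042, 0.038, 0.019], [-0.035, 0.058, 0.049]]
top cap 138 [-0.022  0.131  0.063] [[-0.047, 0.045, 0.012], [0.009, 0.138, 0.096]]
top obj 834 [-0.031  0.078  0.049] [[-0.043, 0.035, 0.014], [-0.012, 0.133, 0.091]]
 axis lane [ 0.021 -0.98   0.2  ]
  bottle 0.005 101 front x [-0.034 -0.029] lean deg 14.4
  bottle 0.036 113 front x [-0.042 -0.038] lean deg 4.7
  bottle 0.072 93 front x [-0.034 -0.029] lean deg 15.7
  bottle 0.105 79 front x [-0.039 -0.036] lean deg 6.9
grey_bottle [(0.6, [260, 175, 9, 20]), (0.24, [297, 162, 13, 23])]
tan_bottle [(0.76, [269, 169, 15, 21]), (0.75, [166, 168, 17, 24]), (0.47, [210, 238, 14, 23])]
flashlight_mid [(0.8, [268, 268, 40, 24])]
cutters [(0.68, [203, 299, 25, 52])]
[ 0.39833747 -0.24074745  0.2557285 ] [ 0.08301197  0.02254843 -0.39867847] 33.825
```

```bash
python3 -c "
from workcell import bot
print(bot.finish_job())"
```

```text
the job is handed in; nothing more can be done
None
```

I handed the job in at about 34 s: the glue bottle stands cap up, second from the end board. The end stop is closed to about 0.116 m, measured from the camera depth, with the row of four closed up. The flashlight and cutters looked unmoved, and no verdict came back after handing in.

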